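Slide the snack row home and shut the appliance garage

ROBOT

A 6-joint arm with a two-finger parallel gripper is mounted at the origin on the work surface. World frame = base frame: x ahead of the robot, y to its left, z up, the work surface at z = 0. Lengths are in m, angles in degrees, forces in N, time in s.
With the tool pointing down it reaches from about 0.3 to 0.75 m from the base axis. Payload 8.5 kg.
Tool frame: the origin (TCP) lies on the centre line of the jaws, within the pads' length; the fingertips stand 14 mm ahead of it and the grasp point (between the pads) lies 5 mm behind it; z points along the fingers, x is the direction in which the jaws open and shut, and the axes are right-handed (so a half turn about z gives the same grasp; the last joint's range is limited). The gripper opens to 85 mm and grips with 20 to 120 N. Pads are 22 mm wide; open, the fingers measure 114 mm over their backs; the gripper's body (76 mm by 85 mm) begins 54 mm behind the grasp point. The pads swing forward as they close: fully open they stand 13 mm farther back than shut.
Start: joints at [50.804, 21.807, 74.336, -0, 83.858, -12.336], TCP at [0.248, 0.491, 0.245] pointing down, gripper open.
Joint ranges: [-178.18, 178.18], [-50.72, 133.34], [12.68, 142.11], [-81.47, 261.47], [9.98, 163.14], [-165.26, 165.26]. Speed limits (degrees/s): [136.94, 136.94, 180, 180, 180, 180].

INTERFACE

Orientations are given as a 3x3 rotation matrix whose columns are the frame's x, y, z axes.
In Python, from rig import * gives the robot as it stands.
- The arm moves only by the shell command python3 -m crank 'ROWS' [FORCE]. ROWS is JSON, one flat list of numbers, 7 for each row, row after row: the turn, a rotation vector about the world's x, y, z in rad, then the shift along the world's x, y, z in m, then the opening in per cent of the stroke, from 0 (shut) to 100 (fully open). A call has 1 to 20 rows; each row shifts and turns the commanded pose from where the row before left it; what a row does not reach is not made up. A row lasts 1/10 s, in which the tool goes at most 50 mm and 8.59 degrees, less where a joint would pass 70% of its speed; a pose out of reach is approached as far as the arm can. A call is refused whole if a number of a shift passes 0.05 or a number of a turn 0.15, either way. A call with a gripper value outside its range is refused whole. The fingers move at their own pace and stop on an object; FORCE is the grip in N (left out, the last holds). Time passes only in rows, so rows that do not move let the fingers close. It gives the time, the measured TCP pose, the force and the opening at its end, in the units of the state.
- observe(): the state, without advancing time (a new reading comes with each control period).
- get_image(name): name is "scene" or "top" or "wrist"; returns a dict with "frame" (480x640x3 uint8, red, green, blue), "fov_y" (degrees; the focal length in pixels is half the picture's height over the tangent of half this angle, whatever the lens; pixels are square), "cx", "cy" (the principal point, pixels), "world_to_cam" (4x4, takes a point from world to camera coordinates). Camera axes: x right, y up, looking along -z (the intrinsics and any distortion apply to the point x, -y, -z); pixel columns grow to the right and rows downward; lengths in m; the calibration is good to about 2 mm. A picture is of the moment at which its call begins. There is no depth.
- close_job(): hands the job in, once; it reports no verdict.
The state is a dict: "time_s": time; "q": joint angles; "qvel": joint speeds; "joint_efforts": joint torques, N m; "position": TCP position; "tool_rot": TCP orientation; "ft_force": force on the tool from outside, world axes, zero at the start; "wrist_torque": the same for the moment, N m; "grip_width": finger opening in m.
Only numpy, scipy, OpenCV 4.12 (cv2) and the standard library are available. Lean on these libraries where they do the work, as an engineer would, in place of code of your own. Each camera call takes 0.05 s, during which the arm holds its last target. There are 200 camera calls.

TASK

The row of purple snack cups has been drawn out along its track and keeps the appliance garage from shutting. With the fingertips, push the whole row back along the track as one, all the way against the end stop, and then push the swing door fully shut. Do not pick up, tip or scatter the cups, leave everything else alone, and move clear at the end.

Things in the scene. Friction and masses are not known exactly. Their poses are not given: they have to be found in the camera images.
- garage: Appliance garage: brushed-steel cabinet fixed on the grey counter (its floor), 320 mm deep, 360 wide, 340 high, clear panel in the top. Origin: centre of its underside. x axis: level, into the garage (open front to back); z up; y to the left as one looks in. Cabinet front edge at x = -160 mm, underside of the header 310 mm up, side panels 12 mm thick.
- track_stop (a point): Centre of the face of the rubber-faced end stop (45 mm high) at the track's inner end, on the track's floor, 3 mm above the counter. Axes as the garage's: x is the way the cups slide home. The track is a straight aluminium channel fixed to the counter, 56 mm wide inside, lips 12 mm high, running from the stop out of the garage under the door.
- track_mouth (a point): Centre of the open outer end of the track's floor, 462 mm before the stop, outside the garage.
- garage_door (a joint): Swing door angle in rad: 0 shut on the cabinet front (hard limit), growing as it opens to 1.9; no latch; stays where left (about 0.5 N moves it at the free edge). Steel frame, clear pane, 350 mm from hinge to free edge, 16 thick, 18 to 334 mm above the counter: passes over the track, not over cups. Upright bar handle 31 mm off the outer face, 330 mm from the hinge, 105 to 215 mm up.
- door_hinge (a point): The door's upright hinge axis at counter height, on the garage's right as one looks in (axes as the garage's). The shut door runs from here along the garage's +y; opened by angle a it runs along y*cos(a) - x*sin(a). Its faces lie 8 mm either side of this line; the outer face is the one that looks out of the garage (-x) when shut.
- door_face (a point): A point on the door's outer face, 220 mm from the hinge axis, 300 mm up (34 mm below the door's top edge). It moves with the door; its -x axis points straight out of the outer face, its y axis along the door away from the hinge.
- cup1: Closed purple snack cup, lilac lid, square, 52 x 52 mm, 68 tall, about 0.14 kg, in the track. Origin: centre of its underside; x axis towards the stop at the start. Number 1 of five, counted from the stop (the innermost; its centre is 26 mm from the stop when home).
- cup2: Closed purple snack cup, lilac lid, square, 52 x 52 mm, 68 tall, about 0.14 kg, in the track. Origin: centre of its underside; x axis towards the stop at the start. Number 2 of five, counted from the stop.
- cup3: Closed purple snack cup, lilac lid, square, 52 x 52 mm, 68 tall, about 0.14 kg, in the track. Origin: centre of its underside; x axis towards the stop at the start. Number 3 of five, counted from the stop.
- cup4: Closed purple snack cup, lilac lid, square, 52 x 52 mm, 68 tall, about 0.14 kg, in the track. Origin: centre of its underside; x axis towards the stop at the start. Number 4 of five, counted from the stop.
- cup5: Closed purple snack cup, lilac lid, square, 52 x 52 mm, 68 tall, about 0.14 kg, in the track. Origin: centre of its underside; x axis towards the stop at the start. Number 5 of five, counted from the stop (outermost, the one to push on; its centre is 234 mm from the stop when the row is home, its outer face then 12 mm inside the cabinet's front edge).
- mug: White ceramic mug with a handle, 80 mm wide, 92 mm tall, standing in the garage beside the track. Origin: centre of its underside. To be left alone.
- tumbler: Short stainless tumbler, 72 mm wide at the rim, 85 mm tall, in the garage beside the track. Origin: centre of its underside. To be left alone.
- acrylic_box: Clear acrylic box with a lid and steel knob, 94 x 94 mm, 80 mm tall, at the back of the garage. Origin: centre of its underside. To be left alone.
- spare_cup: Orange snack cup, 52 x 52 x 68 mm, standing alone on the open counter, not part of the row. Origin: centre of its underside. To be left alone.
- sugar_jar: Glass sugar jar with a steel cap, 76 mm wide, 130 mm tall, on the open counter. Origin: centre of its underside. To be left alone.
- cereal_bowl: Blue cereal bowl, 120 mm wide, 55 mm tall, on the open counter. Origin: centre of its underside. To be left alone.
- pepper_mill: Dark wooden pepper mill, 54 mm wide, 155 mm tall, on the open counter. Origin: centre of its underside. To be left alone.

How it is judged:
By the outcome, as a careful person would: the job done as asked, in the order asked, and still so for the second after the job is handed in, with the robot touching nothing.
It also fails if it takes over 64 s, if anything falls off the work surface, if the arm or the gripper's body presses on something with over 40 N, if the wrist force passes 120 N, or if a joint passes its speed limit or range.

## Working session

There is one attempt and no reset: what is moved stays moved. The work goes in short steps, Python scripts to look and compute and a shell command to move; the robot and the scene stay as the last step left them, time stands still between calls to the robot, and variables do not carry over. Pictures are saved under pics/ and viewed, about 8 in all and at most 12, crops included, and the job is handed in when it is done.

```bash
mkdir -p pics; ls; python3 - <<'E'
from rig import *
import cv2
for n in ("scene","top"):
    g=get_image(n); cv2.imwrite(f"pics/{n}0.png",g["frame"][:,:,::-1]); print(n,{k:(v.tolist() if hasattr(v,'tolist') else v) for k,v in g.items() if k!="frame"})
s=observe(); print(s)
E
```

```text
pics
scene {'fov_y': 54.717336550371485, 'cx': 315.93716290741435, 'cy': 237.16026645096895, 'world_to_cam': [[0.9928370421311024, -0.11936657369755577, -0.005121411530927488, -0.536181689685804], [0.11470910154562576, 0.9403573466589594, 0.3202653315723024, -0.14488903435580797], [-0.03341301834552575, -0.31855875701073966, 0.9473140390265595, -1.2607509417438734], [0.0, 0.0, 0.0, 1.0]]}
top {'fov_y': 46.23008891989324, 'cx': 310.54013557098267, 'cy': 234.3792570268246, 'world_to_cam': [[0.02946159372588326, -0.9995657988806033, 0.00047770630396671345, -0.017010021139088193], [0.9942898163540066, 0.029355119627054605, 0.10259648164726298, -0.5676107367667232], [-0.10256595726578509, -0.002547677346754493, 0.9947229432109678, -1.55556107495559], [0.0, 0.0, 0.0, 1.0]]}
{'time_s': 0.1, 'q': array([ 5.08057628e+01,  2.18363506e+01,  7.43792999e+01,  1.82984536e-03,
        8.38568076e+01, -1.23350398e+01]), 'qvel': array([-0.0485974 , -0.03000207, -0.16524893, -0.02330132,  0.06278368,
        0.07722   ]), 'joint_efforts': array([ 4.40855845e-03, -4.49218369e+01, -2.31657887e+01, -1.48831728e-04,
        3.69107409e-03, -1.14748326e-05]), 'position': array([0.24832381, 0.49048187, 0.24478734]), 'tool_rot': array([[ 4.51802072e-01,  8.92117822e-01, -8.23795688e-04],
       [ 8.92117357e-01, -4.51802723e-01, -9.60034117e-04],
       [-1.22865668e-03, -3.01177028e-04, -9.99999200e-01]]), 'ft_force': array([ 0.08160495,  0.66157041, -0.00862752]), 'wrist_torque': array([0.01653682, 0.02054503, 0.01922812]), 'grip_width': 0.08532347144544355}
```

View pics/scene0.png

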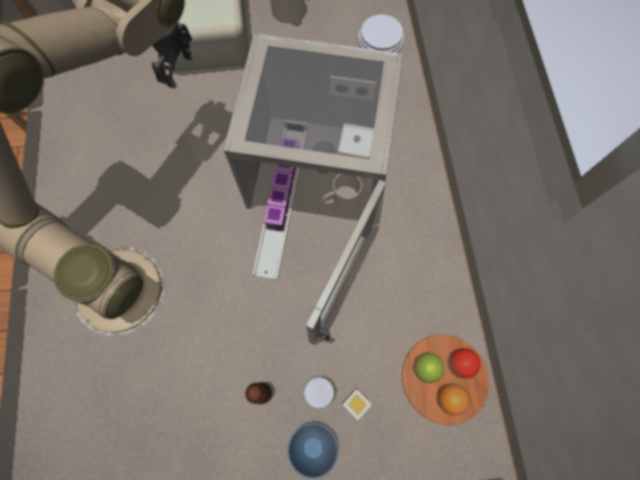

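View pics/top0.png

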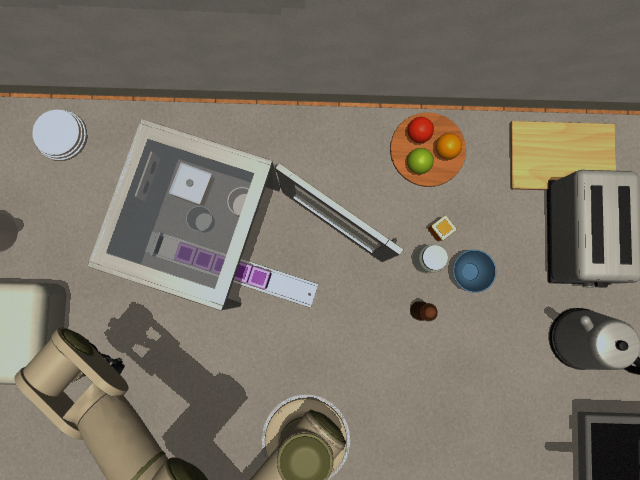

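```bash
python3 - <<'E'
import cv2
a=cv2.imread("pics/top0.png")[110:320,80:410]
a=cv2.resize(a,None,fx=2.4,fy=2.4,interpolation=cv2.INTER_CUBIC); cv2.imwrite("pics/c1.png",a)
E
```

```text
(no output)
```

View pics/c1.png

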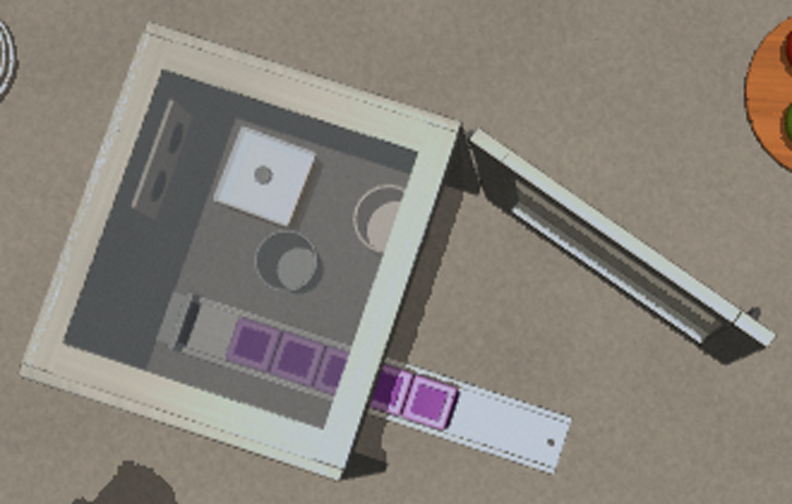

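```bash
cat > h.py <<'E'
import numpy as np
from rig import *
def ray(g,uv):
    f=240/np.tan(np.radians(g["fov_y"]/2)); W=np.array(g["world_to_cam"]); R=W[:3,:3]
    d=R.T@np.array([(uv[0]-g["cx"])/f,-(uv[1]-g["cy"])/f,-1]); return -R.T@W[:3,3],d
def pt(g,uv,z):
    o,d=ray(g,uv); return o+d*(z-o[2])/d[2]
def proj(g,p):
    f=240/np.tan(np.radians(g["fov_y"]/2)); W=np.array(g["world_to_cam"]); c=W[:3,:3]@p+W[:3,3]
    return np.array([g["cx"]+f*c[0]/-c[2], g["cy"]-f*c[1]/-c[2]])
E
python3 - <<'E'
from h import *
import pickle
g=get_image("top"); s=get_image("scene"); pickle.dump((g,s),open("cams.pkl","wb"))
np.set_printoptions(precision=4,suppress=True)
P=lambda u,v,z:pt(g,(u/2.4+80,v/2.4+110),z)
for n,l,z in (("garage FR BR BL FL",[(462,124),(150,24),(22,372),(340,478)],.34),("mouth",[(571,418),(555,472)],.012),("cup5",[(411,375),(458,387),(450,430),(403,417)],.071),("cup1 lid",[(253,340)],.071),("stop top",[(197,296),(185,348)],.048),("door outer h, f; handle",[(475,130),(775,337)],.334)):
    q=np.array([P(u,v,z) for u,v in l]); print(n);print(q, q.mean(0))
q=np.array([P(*a,.34) for a in [(462,124),(150,24),(22,372),(340,478)]])
for a,b in((0,1),(1,2),(2,3),(3,0)):
    d=q[b]-q[a];print(np.linalg.norm(d),np.degrees(np.arctan2(d[1],d[0])))
# scene checks
for n,uv,z in (("mouth corners",(253,274),.012),("m2",(278,278),.012),("FR",(386,172),.34),("FL",(227,151),.34)): print(n,pt(s,uv,z))
E
```

```text
garage FR BR BL FL
[[0.7008 0.0911 0.34  ]
 [0.79   0.3949 0.34  ]
 [0.4519 0.4947 0.34  ]
 [0.3622 0.1923 0.34  ]] [0.5762 0.2933 0.34  ]
mouth
[[ 0.429  -0.0252  0.012 ]
 [ 0.3654 -0.0082  0.012 ]] [ 0.3972 -0.0167  0.012 ]
cup5
[[0.4714 0.1587 0.071 ]
 [0.4594 0.1048 0.071 ]
 [0.4106 0.1121 0.071 ]
 [0.4236 0.1659 0.071 ]] [0.4413 0.1354 0.071 ]
cup1 lid
[[0.5059 0.3403 0.071 ]] [0.5059 0.3403 0.071 ]
stop top
[[0.5567 0.4131 0.048 ]
 [0.4959 0.4235 0.048 ]] [0.5263 0.4183 0.048 ]
door outer h, f; handle
[[ 0.6967  0.0788  0.334 ]
 [ 0.5061 -0.2115  0.334 ]] [ 0.6014 -0.0663  0.334 ]
0.31667089510972635 73.64636089497095
0.3524971976573381 163.55609169625683
0.31545768144772607 -106.51480149126313
0.35338851465127125 -16.640585539780943
mouth corners [ 0.3676 -0.0014  0.012 ]
m2 [ 0.434  -0.0207  0.012 ]
FR [0.7052 0.1008 0.34  ]
FL [0.3695 0.1932 0.34  ]
```

```bash
python3 -m crank '[0,0,-0.139,0.004,-0.03,0.018,0, 0,0,-0.139,0.004,-0.03,0.018,0, 0,0,-0.139,0.004,-0.03,0.018,0, 0,0,-0.139,0.004,-0.03,0.018,0, 0,0,-0.139,0.004,-0.03,0.018,0, 0,0,-0.139,0.004,-0.03,0.018,0, 0,0,-0.139,0.004,-0.03,0.018,0, 0,0,-0.139,0.004,-0.03,0.018,0, 0,0,-0.139,0.004,-0.03,0.018,0, 0,0,-0.139,0.004,-0.03,0.018,0, 0,0,0,0,0,0,0]'; python3 -c "
from rig import *
s=observe();print(s['q'].round(1),s['tool_rot'].round(3),s['ft_force'].round(1))"
```

```text
time_s: 1.3
position: [0.2891, 0.1886, 0.4273]
tool_rot: [[0.957, -0.291, 0.004], [-0.291, -0.957, 0.0], [0.004, -0.002, -1.0]]
ft_force: [0.8, 0.4, 0.7]
grip_width: 0.0001
[ 13.3  -4.5  77.3  -0.  106.9  30.2] [[ 0.957 -0.291  0.004]
 [-0.291 -0.957  0.   ]
 [ 0.004 -0.002 -1.   ]] [0.8 0.4 0.7]
```

```bash
python3 -m crank '[0.134,-0.04,0,0.01,-0.03,-0.02,0, 0.134,-0.04,0,0.01,-0.03,-0.02,0, 0.134,-0.04,0,0.01,-0.03,-0.02,0, 0.134,-0.04,0,0.01,-0.03,-0.02,0, 0.134,-0.04,0,0.01,-0.03,-0.02,0, 0,0,0,0.013,0,-0.03,0, 0,0,0,0.013,0,-0.03,0, 0,0,0,0.013,0,-0.03,0, 0,0,0,0.013,0,-0.03,0, 0,0,0,0.013,0,-0.03,0, 0,0,0,0.013,0,-0.03,0, 0,0,0,0,0,0,0, 0,0,0,0,0,0,0]'; python3 -c "
from h import *
import cv2
s=observe();print(s['q'].round(1),s['ft_force'].round(1))
a=get_image('scene')['frame'][100:330,100:400,::-1]; cv2.imwrite('pics/s2.png',cv2.resize(a,None,fx=2.5,fy=2.5,interpolation=2))"
```

```text
time_s: 2.6
position: [0.4075, 0.0674, 0.1615]
tool_rot: [[0.963, -0.236, 0.133], [-0.27, -0.807, 0.525], [-0.017, -0.541, -0.841]]
ft_force: [0.5, 0.6, 0.2]
grip_width: 0.0
[-27.2  14.2 110.5  34.8  67.7 -28.3] [0.5 0.6 0.2]
```

View pics/s2.png

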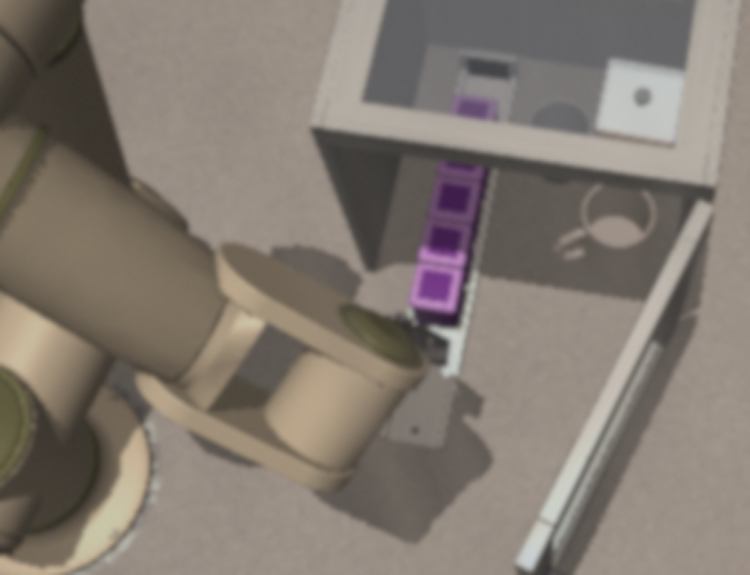

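```bash
python3 -m crank '[0,0,0,0.0027,-0.001,-0.025,0, 0,0,0,0.0027,-0.001,-0.025,0, 0,0,0,0.0027,-0.001,-0.025,0, 0,0,0,0.0027,-0.001,-0.025,0, 0,0,0,0.0027,-0.001,-0.0235,0, 0,0,0,0,0,0,0, 0,0,0,0.0014,0.0048,0,0, 0,0,0,0.0014,0.0048,0,0, 0,0,0,0.0014,0.0048,0,0, 0,0,0,0.0014,0.0048,0,0, 0,0,0,0,0,0,0]'; python3 -c "
from h import *
import cv2
a=get_image('wrist')['frame'][:,:,::-1]; cv2.imwrite('pics/w3.png',a)"
```

```text
time_s: 3.75
position: [0.427, 0.0818, 0.0382]
tool_rot: [[0.963, -0.235, 0.135], [-0.271, -0.808, 0.524], [-0.014, -0.541, -0.841]]
ft_force: [0.2, -0.2, -0.2]
grip_width: 0.0
```

View pics/w3.png

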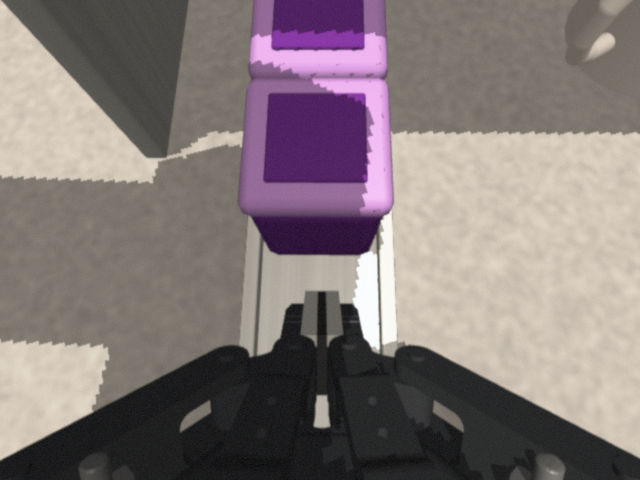

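```bash
python3 -m crank '[0,0,0,0.0009,0.0029,0,0, 0,0,0,0.0009,0.0029,0,0, 0,0,0,0.0009,0.0029,0,0, 0,0,0,0.0009,0.0029,0,0, 0,0,0,0.0009,0.0029,0,0, 0,0,0,0.0009,0.0029,0,0, 0,0,0,0.0009,0.0029,0,0, 0,0,0,0.0009,0.0029,0,0, 0,0,0,0.0009,0.0029,0,0, 0,0,0,0.0009,0.0029,0,0, 0,0,0,0.0009,0.0029,0,0, 0,0,0,0.0009,0.0029,0,0, 0,0,0,0.0009,0.0029,0,0, 0,0,0,0.0009,0.0029,0,0, 0,0,0,0.0009,0.0029,0,0, 0,0,0,0.0009,0.0029,0,0, 0,0,0,0.0009,0.0029,0,0, 0,0,0,0.0009,0.0029,0,0, 0,0,0,0,0,0,0]'
```

```text
time_s: 5.7
position: [0.4431, 0.1338, 0.0378]
tool_rot: [[0.962, -0.236, 0.134], [-0.271, -0.807, 0.524], [-0.015, -0.541, -0.841]]
ft_force: [-0.4, 0.5, 0.1]
grip_width: -0.0005
```

```bash
python3 -m crank '[0,0,0,0.0009,0.0029,0,0, 0,0,0,0.0009,0.0029,0,0, 0,0,0,0.0009,0.0029,0,0, 0,0,0,0.0009,0.0029,0,0, 0,0,0,0.0009,0.0029,0,0]'
```

```text
time_s: 6.2
position: [0.4477, 0.148, 0.0378]
tool_rot: [[0.962, -0.236, 0.135], [-0.272, -0.807, 0.524], [-0.015, -0.541, -0.841]]
ft_force: [-1.9, -3.7, 1.7]
grip_width: 0.0001
```

```bash
python3 -m crank '[0,0,0,0.0006,0.0019,0,0, 0,0,0,0.0006,0.0019,0,0, 0,0,0,0.0006,0.0019,0,0, 0,0,0,0.0006,0.0019,0,0, 0,0,0,0,0,0,0]'; python3 -m crank '[0,0,0,0.0006,0.0019,0,0, 0,0,0,0.0006,0.0019,0,0, 0,0,0,0,0,0,0]';  python3 -m crank '[0,0,0,0.0006,0.0019,0,0, 0,0,0,0.0006,0.0019,0,0, 0,0,0,0,0,0,0]'
```

```text
time_s: 6.7
position: [0.4501, 0.1557, 0.0378]
tool_rot: [[0.962, -0.236, 0.135], [-0.271, -0.807, 0.524], [-0.015, -0.541, -0.841]]
ft_force: [1.0, -2.1, 0.3]
grip_width: 0.0
time_s: 7.0
position: [0.4513, 0.1594, 0.0378]
tool_rot: [[0.962, -0.236, 0.135], [-0.271, -0.807, 0.524], [-0.015, -0.541, -0.841]]
ft_force: [0.4, -1.6, -0.2]
grip_width: -0.0001
time_s: 7.3
position: [0.4525, 0.1632, 0.0378]
tool_rot: [[0.962, -0.236, 0.135], [-0.272, -0.807, 0.524], [-0.015, -0.541, -0.841]]
ft_force: [-1.0, -2.1, 0.7]
grip_width: 0.0002
```

```bash
python3 -m crank '[0,0,0,0.0006,0.0019,0,0, 0,0,0,0,0,0,0]'; python3 -m crank '[0,0,0,0.0006,0.0019,0,0, 0,0,0,0,0,0,0]';  python3 -m crank '[0,0,0,0.0006,0.0019,0,0,  0,0,0,0,0,0,0]'; python3 -c "
from h import *
import cv2
a=get_image('top')['frame'][130:320,80:350,::-1]; cv2.imwrite('pics/t4.png',cv2.resize(a,None,fx=2.9,fy=2.9,interpolation=2))"
```

```text
time_s: 7.5
position: [0.4531, 0.165, 0.0378]
tool_rot: [[0.962, -0.236, 0.135], [-0.272, -0.807, 0.524], [-0.015, -0.541, -0.841]]
ft_force: [0.1, -2.8, 0.3]
grip_width: -0.0003
time_s: 7.7
position: [0.4534, 0.1659, 0.0377]
tool_rot: [[0.962, -0.236, 0.135], [-0.271, -0.809, 0.522], [-0.014, -0.539, -0.842]]
ft_force: [-6.3, -16.2, 6.2]
grip_width: 0.0006
time_s: 7.9
position: [0.4536, 0.1663, 0.0376]
tool_rot: [[0.962, -0.236, 0.135], [-0.272, -0.81, 0.519], [-0.013, -0.536, -0.844]]
ft_force: [-14.9, -35.3, 15.6]
grip_width: -0.0004
```

View pics/t4.png

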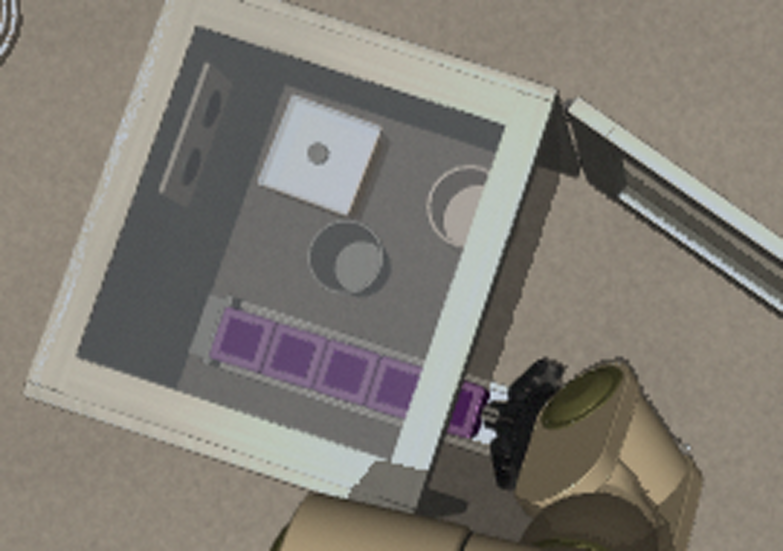

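```bash
python3 -m crank '[0,0,0,-0.0014,-0.0048,0,0, 0,0,0,-0.0028,-0.0096,0,0, 0,0,0,-0.0028,-0.0096,0,0, 0,0,0,-0.0028,-0.0096,0,0, 0,0,0,-0.0028,-0.0096,0,0, 0,0,0,-0.0028,-0.0096,0,0, 0,0,0,-0.0028,-0.0096,0,0, 0,0,0,-0.0028,-0.0096,0,0, 0,0,0,-0.0028,-0.0096,0,0, 0,0,0,0,0,0.03,0, 0,0,0,0,0,0.03,0, 0,0,0,0,0,0.03,0, 0,0,0,0,0,0.03,0]';python3 -m crank '[-0.115,0.034,0,0,-0.005,0.03,0, -0.115,0.034,0,0,-0.005,0.03,0, -0.115,0.034,0,0,-0.005,0.03,0, -0.115,0.034,0,0,-0.005,0.03,0, -0.09,0.026,0,0,-0.005,0.03,0, 0,0,0,0,0,0.03,0, 0,0,0,0,0,0.03,0, 0,0,0,0,0,0.03,0, 0,0,0,0,0,0,0, 0,0,0,0,0,0,0]'; python3 -c "
from rig import *
s=observe();print(s['q'].round(1))"
```

```text
time_s: 9.25
position: [0.43, 0.0867, 0.1589]
tool_rot: [[0.962, -0.237, 0.134], [-0.272, -0.808, 0.523], [-0.016, -0.54, -0.841]]
ft_force: [0.6, -0.0, -0.3]
grip_width: 0.0002
time_s: 10.25
position: [0.4302, 0.0617, 0.3974]
tool_rot: [[0.959, -0.282, -0.019], [-0.282, -0.959, 0.003], [-0.019, 0.003, -1.0]]
ft_force: [-0.5, -0.0, -0.1]
grip_width: 0.0
[ -7.5   6.2  71.    0.  103.8   8.8]
```

```bash
python3 -m crank '[0,0,0,0.019,-0.024,0,0, 0,0,0,0.019,-0.024,0,0, 0,0,0,0.019,-0.024,0,0, 0,0,0,0.019,-0.024,0,0, 0,0,0,0.019,-0.024,0,0, 0,0,0,0.019,-0.024,0,0, 0,0,0,0.019,-0.024,0,0, 0,0,0,0.019,-0.024,0,0, 0,0,0,0.019,-0.024,0,0, 0,0,0,0.019,-0.024,0,0, 0,0,0,0,0,0,0, 0,0,0,0,0,0,0]'; python3 -c "
from rig import *
import cv2
s=observe();print(s['q'].round(1))
cv2.imwrite('pics/w5.png',get_image('wrist')['frame'][:,:,::-1])"
```

```text
time_s: 11.45
position: [0.6204, -0.1784, 0.3958]
tool_rot: [[0.959, -0.282, -0.022], [-0.282, -0.959, 0.005], [-0.022, 0.002, -1.0]]
ft_force: [0.5, 0.1, 0.4]
grip_width: -0.0002
[-26.4  31.2  34.7  -0.4 115.4 -10.2]
```

View pics/w5.png

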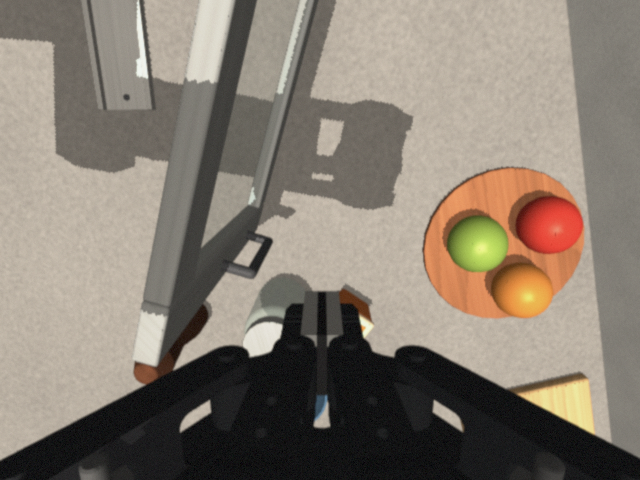

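```bash
python3 -m crank '[0,0,0,0,0,-0.0225,0, 0,0,0,0,0,-0.0225,0, 0,0,0,0,0,-0.0225,0, 0,0,0,0,0,-0.0225,0, 0,0,0,0,0,0,0]'; python3 - <<'E'
from h import *
p=observe()["position"]; H=np.array([.696,.082]); print(p)
q=p[:2]-H; b0=np.degrees(np.arctan2(q[1],q[0]))%360; print(b0)
bs=np.concatenate([np.linspace(b0,175,31)[1:],np.linspace(175,169,5)[1:]])
r=np.linspace(np.hypot(*q),.262,len(bs))
t=np.radians(bs); P=H+np.c_[r*np.cos(t),r*np.sin(t)]
D=np.diff(np.vstack([p[:2],P]),axis=0)
for i,d in enumerate(D): print(i,bs[i].round(1),d.round(4),P[i].round(3))
E
```

```text
time_s: 12.0
position: [0.6191, -0.1765, 0.3054]
tool_rot: [[0.96, -0.281, -0.024], [-0.28, -0.96, 0.006], [-0.024, 0.001, -1.0]]
ft_force: [0.5, -0.9, -0.5]
grip_width: -0.0002
[ 0.61914176 -0.17654903  0.30535242]
253.44449442065107
0 250.8 [-0.0117  0.0038] [ 0.607 -0.173]
1 248.2 [-0.0114  0.0045] [ 0.596 -0.168]
2 245.6 [-0.0112  0.005 ] [ 0.585 -0.163]
3 243.0 [-0.011   0.0055] [ 0.574 -0.158]
4 240.4 [-0.0107  0.006 ] [ 0.563 -0.152]
5 237.8 [-0.0104  0.0065] [ 0.553 -0.145]
6 235.1 [-0.0101  0.007 ] [ 0.543 -0.138]
7 232.5 [-0.0097  0.0074] [ 0.533 -0.131]
8 229.9 [-0.0094  0.0078] [ 0.524 -0.123]
9 227.3 [-0.009   0.0083] [ 0.514 -0.115]
10 224.7 [-0.0086  0.0086] [ 0.506 -0.106]
11 222.1 [-0.0082  0.009 ] [ 0.498 -0.097]
12 219.5 [-0.0078  0.0094] [ 0.49  -0.088]
13 216.8 [-0.0073  0.0097] [ 0.483 -0.078]
14 214.2 [-0.0069  0.01  ] [ 0.476 -0.068]
15 211.6 [-0.0064  0.0103] [ 0.469 -0.058]
16 209.0 [-0.0059  0.0106] [ 0.463 -0.047]
17 206.4 [-0.0054  0.0109] [ 0.458 -0.036]
18 203.8 [-0.0049  0.0111] [ 0.453 -0.025]
19 201.1 [-0.0044  0.0113] [ 0.449 -0.014]
20 198.5 [-0.0039  0.0115] [ 0.445 -0.002]
21 195.9 [-0.0034  0.0116] [0.441 0.009]
22 193.3 [-0.0028  0.0117] [0.439 0.021]
23 190.7 [-0.0023  0.0119] [0.436 0.033]
24 188.1 [-0.0017  0.0119] [0.435 0.045]
25 185.5 [-0.0012  0.012 ] [0.433 0.057]
26 182.8 [-0.0006  0.012 ] [0.433 0.069]
27 180.2 [-0.0001  0.012 ] [0.433 0.081]
28 177.6 [0.0005 0.012 ] [0.433 0.093]
29 175.0 [0.001 0.012] [0.434 0.105]
30 173.5 [0.0009 0.0068] [0.435 0.112]
31 172.0 [0.0011 0.0068] [0.436 0.119]
32 170.5 [0.0013 0.0068] [0.437 0.125]
33 169.0 [0.0015 0.0067] [0.439 0.132]
```

```bash
python3 -m crank '[0,0,0,-0.0117,0.0038,0,0, 0,0,0,-0.0114,0.0045,0,0, 0,0,0,-0.0112,0.005,0,0, 0,0,0,-0.011,0.0055,0,0, 0,0,0,-0.0107,0.006,0,0, 0,0,0,-0.0104,0.0065,0,0, 0,0,0,-0.0101,0.007,0,0, 0,0,0,-0.0097,0.0074,0,0]'; python3 -m crank '[0,0,0,-0.0094,0.0078,0,0, 0,0,0,-0.009,0.0083,0,0, 0,0,0,-0.0086,0.0086,0,0, 0,0,0,-0.0082,0.009,0,0, 0,0,0,-0.0078,0.0094,0,0, 0,0,0,-0.0073,0.0097,0,0, 0,0,0,-0.0069,0.01,0,0, 0,0,0,-0.0064,0.0103,0,0, 0,0,0,-0.0059,0.0106,0,0, 0,0,0,-0.0054,0.0109,0,0]'; python3 -c "
from h import *
import cv2
a=get_image('top')['frame'][110:350,80:400,::-1]; cv2.imwrite('pics/t6.png',cv2.resize(a,None,fx=2.4,fy=2.4,interpolation=2))"
```

```text
time_s: 12.8
position: [0.5338, -0.1315, 0.3097]
tool_rot: [[0.96, -0.281, -0.016], [-0.281, -0.96, 0.002], [-0.016, 0.003, -1.0]]
ft_force: [0.6, -0.4, 1.2]
grip_width: 0.0001
time_s: 13.8
position: [0.4587, -0.0367, 0.3075]
tool_rot: [[0.959, -0.281, -0.019], [-0.281, -0.96, 0.003], [-0.02, 0.002, -1.0]]
ft_force: [0.8, -0.6, 2.2]
grip_width: -0.0004
```

View pics/t6.png

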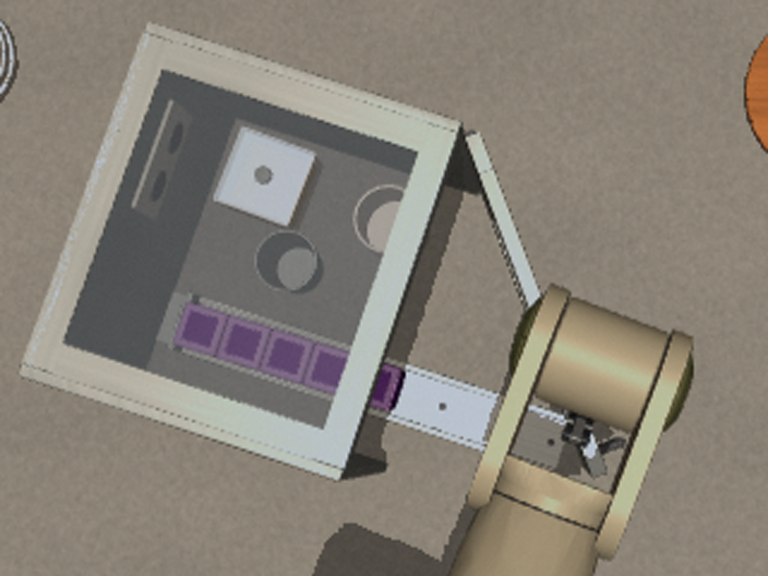

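The door is following (about 45° left) and the row is still tight on the stop. I'm continuing the push.

```bash
python3 -m crank '[0,0,0,-0.0049,0.0111,0,0, 0,0,0,-0.0044,0.0113,0,0, 0,0,0,-0.0039,0.0115,0,0, 0,0,0,-0.0034,0.0116,0,0, 0,0,0,-0.0028,0.0117,0,0, 0,0,0,-0.0023,0.0119,0,0, 0,0,0,-0.0017,0.0119,0,0, 0,0,0,-0.0012,0.012,0,0, 0,0,0,-0.0006,0.012,0,0]'; python3 -m crank '[0,0,0,0,0.009,0,0, 0,0,0,0,0.009,0,0, 0,0,0,0.0005,0.009,0,0, 0,0,0,0.0005,0.008,0,0, 0,0,0,0.001,0.006,0,0]';python3 -m crank '[0,0,0,0.001,0.005,0,0, 0,0,0,0.001,0.004,0,0, 0,0,0,0.001,0.003,0,0, 0,0,0,0,0,0,0]'
```

```text
time_s: 14.75
position: [0.434, 0.0684, 0.3078]
tool_rot: [[0.959, -0.281, -0.019], [-0.281, -0.96, 0.003], [-0.019, 0.002, -1.0]]
ft_force: [0.8, -1.2, 0.8]
grip_width: 0.0002
time_s: 15.25
position: [0.4361, 0.1091, 0.3077]
tool_rot: [[0.959, -0.281, -0.019], [-0.281, -0.96, 0.003], [-0.019, 0.002, -1.0]]
ft_force: [-0.2, -0.4, 0.3]
grip_width: -0.0001
time_s: 15.65
position: [0.4393, 0.1207, 0.3077]
tool_rot: [[0.959, -0.281, -0.019], [-0.281, -0.96, 0.003], [-0.019, 0.002, -1.0]]
ft_force: [0.4, -0.6, 0.8]
grip_width: -0.0002
```

```bash
python3 -m crank '[0,0,0,0.0006,0.003,0,0, 0,0,0,0.0006,0.003,0,0, 0,0,0,0,0,0,0]';python3 -m crank '[0,0,0,0.0006,0.002,0,0, 0,0,0,0,0,0,0]';python3 -m crank '[0,0,0,0.0006,0.002,0,0, 0,0,0,0,0,0,0]';python3 -m crank '[0,0,0,0.0006,0.002,0,0, 0,0,0,0,0,0,0]'
```

```text
time_s: 15.95
position: [0.4404, 0.1267, 0.3078]
tool_rot: [[0.959, -0.281, -0.019], [-0.281, -0.96, 0.003], [-0.019, 0.002, -1.0]]
ft_force: [0.4, -0.8, -0.5]
grip_width: -0.0
time_s: 16.15
position: [0.441, 0.1286, 0.3078]
tool_rot: [[0.959, -0.281, -0.019], [-0.281, -0.96, 0.003], [-0.019, 0.002, -1.0]]
ft_force: [-0.2, -0.4, 0.2]
grip_width: 0.0003
time_s: 16.35
position: [0.4416, 0.1306, 0.3078]
tool_rot: [[0.959, -0.281, -0.019], [-0.281, -0.96, 0.003], [-0.019, 0.002, -1.0]]
ft_force: [-0.0, 0.2, -0.2]
grip_width: 0.0001
time_s: 16.55
position: [0.4422, 0.1326, 0.3078]
tool_rot: [[0.959, -0.281, -0.019], [-0.281, -0.96, 0.003], [-0.019, 0.002, -1.0]]
ft_force: [0.9, 0.2, -0.6]
grip_width: -0.0
```

```bash
python3 -m crank '[0,0,0,0.0006,0.002,0,0, 0,0,0,0,0,0,0]';python3 -m crank '[0,0,0,0.0006,0.002,0,0, 0,0,0,0,0,0,0]';python3 -m crank '[0,0,0,0.0006,0.002,0,0, 0,0,0,0,0,0,0]'; python3 -m crank '[0,0,0,0.0006,0.002,0,0, 0,0,0,0,0,0,0]'
```

```text
time_s: 16.75
position: [0.4428, 0.1346, 0.3078]
tool_rot: [[0.959, -0.281, -0.019], [-0.281, -0.96, 0.003], [-0.019, 0.002, -1.0]]
ft_force: [-0.4, 0.5, -0.1]
grip_width: -0.0
time_s: 16.95
position: [0.4434, 0.1366, 0.3078]
tool_rot: [[0.959, -0.281, -0.019], [-0.281, -0.96, 0.003], [-0.019, 0.002, -1.0]]
ft_force: [-0.1, 0.1, 0.4]
grip_width: -0.0002
time_s: 17.15
position: [0.444, 0.1386, 0.3078]
tool_rot: [[0.959, -0.281, -0.019], [-0.281, -0.96, 0.003], [-0.019, 0.002, -1.0]]
ft_force: [0.7, -0.9, 0.4]
grip_width: -0.0001
time_s: 17.35
position: [0.4442, 0.1393, 0.3078]
tool_rot: [[0.959, -0.282, -0.02], [-0.282, -0.959, -0.0], [-0.019, 0.006, -1.0]]
ft_force: [-2.3, -9.3, 1.7]
grip_width: -0.0001
```

```bash
python3 -m crank '[0,0,0,0.0003,0.001,0,0, 0,0,0,0,0,0,0]';python3 -m crank '[0,0,0,-0.0006,-0.002,0,0, 0,0,0,-0.0014,-0.0048,0,0, 0,0,0,-0.0028,-0.0096,0,0, 0,0,0,-0.0056,-0.019,0,0, 0,0,0,-0.0056,-0.019,0,0, 0,0,0,-0.0056,-0.019,0.02,0, 0,0,0,-0.0056,-0.019,0.02,0, 0,0,0,-0.003,-0.03,0.02,0, 0,0,0,-0.003,-0.03,0.02,0, 0,0,0,-0.003,-0.03,0,0, 0,0,0,-0.003,-0.03,0,0, 0,0,0,-0.003,-0.03,0,0, 0,0,0,0,0,0,0, 0,0,0,0,0,0,0]'; python3 -c "
from h import *
import cv2
a=get_image('top')['frame'][110:350,80:400,::-1]; cv2.imwrite('pics/t7.png',cv2.resize(a,None,fx=2.4,fy=2.4,interpolation=2))"
```

```text
time_s: 17.55
position: [0.4442, 0.1393, 0.3078]
tool_rot: [[0.959, -0.283, -0.021], [-0.283, -0.959, -0.002], [-0.019, 0.008, -1.0]]
ft_force: [-5.7, -16.2, 2.1]
grip_width: -0.0001
time_s: 18.95
position: [0.4024, -0.1014, 0.3877]
tool_rot: [[0.959, -0.283, -0.019], [-0.283, -0.959, 0.003], [-0.019, 0.002, -1.0]]
ft_force: [-0.5, -0.3, 0.5]
grip_width: -0.0002
```

View pics/t7.png

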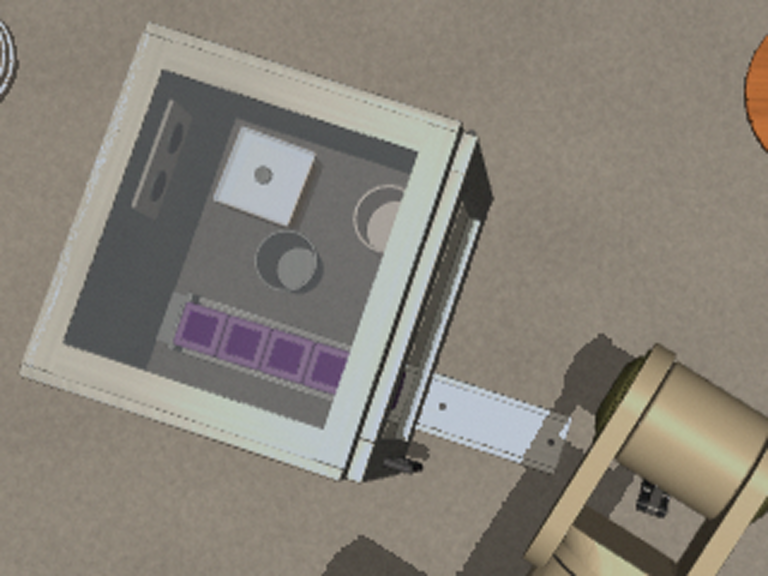

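The door is shut flush along the cabinet front, the cups are still tight against the stop, and the arm is clear. I'm handing in the job.

```bash
python3 -c "
from rig import *
print(close_job())"
```

```text
the job is handed in; nothing more can be done
None
```

The row of five cups is back against the end stop, the door is shut, and the job was handed in at about 19 s of the 64 s allowed.

- **Cups:** I pushed the outermost cup with the closed fingertips. Resistance stayed around 2–4 N until the row met the stop, then rose to about 41 N in total at the wrist. In the top view after I backed off, all five cups sit in an unbroken line against the stop.
- **Door:** I pushed its outer face above the handle in an arc until it met its limit, at about 17 N. The final top view shows it flush with the cabinet front, with no visible gap.
- **Everything else:** The mug, tumbler and acrylic box look unmoved in the final top view. I did not re-check the items on the open counter after the last move. The arm finished over 200 mm clear of the door with about zero force on it.

No check failed. The door reached its limit about 5 mm beyond where I had estimated, which fits the error expected from measuring in the pictures. In the last picture the outermost cup is mostly hidden under the header, but the door closing freely to its limit shows nothing was in its way.

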